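Stroke the dryer vent's flaps shut

ROBOT

A 7-joint arm with a two-finger parallel gripper is mounted at the origin on the work surface. World frame = base frame: x ahead of the robot, y to its left, z up, the work surface at z = 0. Lengths are in mm, angles in degrees, forces in N, time in s.
With the tool pointing down it reaches from about 400 to 850 mm from the base axis. Payload 4.5 kg.
Tool frame: the origin (TCP) lies between the finger pads; the fingertips stand 22 mm ahead of it and the grasp point (between the pads) lies 3 mm ahead of it; z points along the fingers, y is the line along which they close (so a half turn about z gives the same grasp; the last joint's range is limited). The gripper opens to 85 mm and grips with 20 to 120 N. Pads are 22 mm wide; open, the fingers measure 114 mm over their backs; the gripper's body (76 mm by 85 mm) begins 54 mm behind the grasp point. The pads swing forward as they close: fully open they stand 13 mm farther back than shut.
Start: joints at [-71.173, 39.483, -11.15, 89.685, 9.013, 51.709, -12.324], TCP at [181.573, 598.066, 253.317] pointing down, gripper open.
Joint ranges: [-172.22, 172.22], [-26.19, 119.32], [-84.43, 86.54], [7.71, 146.69], [-57.33, 237.33], [2.42, 119.75], [-152.13, 152.13]. Speed limits (degrees/s): [147.25, 147.25, 180, 180, 180, 180, 180].

INTERFACE

Orientations are given as a 3x3 rotation matrix whose columns are the frame's x, y, z axes.
In Python, from plant import manip gives the robot as it stands.
- The arm moves only by the shell command python3 drive.py 'ROWS' [OPENING] [FORCE]. ROWS is a JSON list that holds a single list of rows (three levels of brackets), with 1 to 8 rows, each of 6 numbers: dx, dy, dz in normalised numbers (1 is 600 mm), then a rotation vector rx, ry, rz in a scale on which 1.0 is 120 degrees; each row shifts and turns the commanded pose from where the row before left it, along the tool's axes as they then stand; what a row does not reach is not made up. A row lasts 1/12 s, in which the tool goes at most 41.7 mm and 7.16 degrees, less where a joint would pass 70% of its speed; a pose out of reach is approached as far as the arm can. OPENING is the finger opening in mm, set as the command begins (- or left out keeps the last). The fingers move at their own pace and stop on an object; FORCE is the grip in N (left out, the last holds). Time passes only in rows, so rows that do not move let the fingers close. It prints the time, the measured TCP pose, the force, the opening and the grip force at its end. A shift or turn number past 1, either way, is cut back to 1. Input that does not fit is refused with a message, and nothing moves.
- manip.observe(): the state, without advancing time (a new reading comes with each control period).
- manip.read_camera(name): name is "scene" or "top" or "wrist"; returns the picture (420x560x3 uint8, red, green, blue); there is no depth.
- manip.camera_model(name): a dict with "camera_matrix" (3x3 intrinsics, pixels), "cam_to_world" (4x4, takes a point from camera to world coordinates); the wrist camera has in their place "T_tool_cam" (4x4, takes a point from camera to tool coordinates, whose origin is the TCP and whose axes are the flange's). Camera axes: x right, y down, z forward; pixel columns grow to the right and rows downward; lengths in mm; the calibration is good to about 2 mm. A picture is of the moment at which its call begins: read the wrist's pose just before it. camera_model takes no time and is no camera call.
- manip.hand_in(): hands the job in; it is judged then, once.
The state is a dict: "time_s": time; "joint_pos": joint angles; "joint_velocities": joint speeds; "joint_torque": joint torques, N m; "eef_pos": TCP position; "ee_rot": TCP orientation; "contact_force": force on the tool from outside, world axes, zero at the start; "torque": the same for the moment, N m; "width": finger opening in mm; "grip_force": force on a finger pad.
Only numpy, scipy, OpenCV 4.12 (cv2) and the standard library are available. Lean on these libraries where they do the work, as an engineer would, in place of code of your own. Each camera call takes 0.05 s, during which the arm holds its last target. There are 200 camera calls.

TASK

Shut the louvred dryer vent that lies on the counter by running your fingertips lightly along its row of flaps, in the direction from each flap's hinge to its raised edge, beginning with the end flap that has its hinge next to the frame's rim, so that the five fold down flat one after another. Only touch the flaps: do not lift the vent, shove it along the counter or press hard on it, and leave the things around it alone.

Things in the scene. Friction and masses are not known exactly. Their poses are not given: they have to be found in the camera images.
- vent: White louvred dryer vent lying loose, face up, on the counter at any yaw: steel frame 216 (its x) x 150 (y) x 22 mm high, about 1.2 kg. Origin: centre of its underside, z up. Its dark opening, 182 x 114 mm, holds five white flaps in a row along x, each 34 (x) x 110 (y) x 3 mm, hinged along its -x edge, free edge to +x. Shut, their tops lie level 22.5 mm above the counter (z = 0).
- screwdriver: Bystander: screwdriver 170 mm long with black handle lying on the counter beside the vent (origin under its middle), along its +y side, some 110 to 130 mm from the vent's centre line; up to about 30 mm high.
- screw_jar: Bystander: small clear jar with steel cap, 52 mm across, 60 mm high, standing beside the vent on its -y side, some 125 to 140 mm from its centre line. Origin: centre of its underside.
- detergent: Bystander: white detergent bottle, 80 mm across, 210 mm high, standing well to one side of the vent. Origin: centre of its underside.
- token_cup: Bystander: white cup, 80 mm across, 95 mm high, standing well to the other side. Origin: centre of its underside.
- flap1 (a joint): Flap 1, hinged along y at x = -89.5 mm, 21 mm up, in the vent's frame. Angle in rad: 0 = shut (flat, against a stop), up to 1.1 = wide open, free edge raised; starts between 0.45 and 0.95. A light friction hinge (about 0.012 N m, no spring): it stays where it is left. The first of the row: nothing but the frame's rim on its hinged side.
- flap2 (a joint): Flap 2, hinged along y at x = -53.5 mm, 21 mm up, in the vent's frame. Angle in rad: 0 = shut (flat, against a stop), up to 1.1 = wide open, free edge raised; starts between 0.45 and 0.95. A light friction hinge (about 0.012 N m, no spring): it stays where it is left.
- flap3 (a joint): Flap 3, hinged along y at x = -17.5 mm, 21 mm up, in the vent's frame. Angle in rad: 0 = shut (flat, against a stop), up to 1.1 = wide open, free edge raised; starts between 0.45 and 0.95. A light friction hinge (about 0.012 N m, no spring): it stays where it is left.
- flap4 (a joint): Flap 4, hinged along y at x = +18.5 mm, 21 mm up, in the vent's frame. Angle in rad: 0 = shut (flat, against a stop), up to 1.1 = wide open, free edge raised; starts between 0.45 and 0.95. A light friction hinge (about 0.012 N m, no spring): it stays where it is left.
- flap5 (a joint): Flap 5, hinged along y at x = +54.5 mm, 21 mm up, in the vent's frame. Angle in rad: 0 = shut (flat, against a stop), up to 1.1 = wide open, free edge raised; starts between 0.45 and 0.95. A light friction hinge (about 0.012 N m, no spring): it stays where it is left. The last of the row, at the vent's +x end.

How it is judged (in metres and radians):
On the way, in this order (a step that is already met when the one before it is completed fails the run):
1. flap 1 is folded down first (value of joint flap1 below 0.15 rad), for 0.05 s.
2. flap 2 is folded down, after flap 1 (value of joint flap2 below 0.15 rad), for 0.05 s.
3. flap 3 is folded down, after flap 2 (value of joint flap3 below 0.15 rad), for 0.05 s.
4. flap 4 is folded down, after flap 3 (value of joint flap4 below 0.15 rad), for 0.05 s.
5. flap 5 is folded down, after flap 4 (value of joint flap5 below 0.15 rad), for 0.05 s.
At the end, for the whole second after the job is handed in: All five flaps are within 0.15 rad of shut (free edge less than about 5 mm up), and the vent lies flat and still within 30 mm of where it was (value of joint each of flap1, flap2, flap3, flap4, flap5 below 0.15 rad and distance of vent from where it was at the start of the episode below 0.03 m and angle between vent's own z axis and vertical below 0.05 rad and linear speed of vent below 0.01 m/s); the robot touches nothing.
It fails at once if the vent is lifted (its centre more than 10 mm off the counter, or tipped more than 0.12 rad) (height (world z) of vent above 0.01 m or angle between vent's own z axis and vertical above 0.12 rad).
It fails at once if the vent is shoved more than 30 mm from its place (distance of vent from where it was at the start of the episode above 0.03 m).
It fails at once if the fingers press on the vent with more than 25 N (contact force between the fingers and vent above 25 N).
It fails at once if the screwdriver, the jar, the bottle or the cup is moved more than 20 mm (distance of any of screwdriver, screw_jar, detergent, token_cup from where it was at the start of the episode above 0.02 m).
It also fails if it takes over 40 s, if anything falls off the work surface, if the arm or the gripper's body presses on something with over 40 N, if the wrist force passes 120 N, or if a joint passes its speed limit or range.

## Working session

There is one attempt and no reset: what is moved stays moved. The work goes in short steps, Python scripts to look and compute and a shell command to move; the robot and the scene stay as the last step left them, time stands still between calls to the robot, and variables do not carry over. Pictures are saved under pics/ and viewed, at most 10 in all, crops included, and the job is handed in when it is done.

```bash
ls; mkdir -p pics; python3 - <<'E'
from plant import manip
import cv2
for n in("top","scene"):
    cv2.imwrite(f"pics/{n}0.png",manip.read_camera(n)[:,:,::-1])
    m=manip.camera_model(n);print(n,m["camera_matrix"],m["cam_to_world"])
s=manip.observe();print(s["eef_pos"],s["ee_rot"],s["time_s"])
print(manip.camera_model("wrist"))
E
```

```text
drive.py
pics
plant.py
top [[425.37127357   0.         277.0810819 ]
 [  0.         425.37127357 204.93821428]
 [  0.           0.           1.        ]] [[ 1.62456326e-02 -9.80493269e-01  1.95880139e-01  3.56491102e+02]
 [-9.99374845e-01 -2.20753611e-02 -2.76151855e-02  1.75527293e+01]
 [ 3.14006283e-02 -1.95309058e-01 -9.80238936e-01  1.05698809e+03]
 [ 0.00000000e+00  0.00000000e+00  0.00000000e+00  1.00000000e+00]]
scene [[496.88647004   0.         279.06019118]
 [  0.         496.88647004 202.58757553]
 [  0.           0.           1.        ]] [[-7.12016394e-01  4.91464297e-01 -5.01493269e-01  1.25440913e+03]
 [ 7.01993677e-01  5.13917589e-01 -4.93045221e-01  6.88908559e+02]
 [ 1.54120887e-02 -7.03101384e-01 -7.10922577e-01  1.06942777e+03]
 [ 0.00000000e+00  0.00000000e+00  0.00000000e+00  1.00000000e+00]]
[181.45888774 597.51218694 252.56189772] [[-9.56880523e-01  2.90481540e-01 -3.73287472e-04]
 [ 2.90481760e-01  9.56879191e-01 -1.60047630e-03]
 [-1.07717808e-04 -1.63989781e-03 -9.99998650e-01]] 0.1
{'camera_matrix': array([[299.66688393,   0.        , 280.42523322],
       [  0.        , 299.66688393, 208.80951609],
       [  0.        ,   0.        ,   1.        ]]), 'T_tool_cam': array([[ 4.77787184e-04, -9.56516687e-01, -2.91677219e-01,
         7.33345107e+01],
       [ 9.99999755e-01,  6.06004209e-04, -3.49242463e-04,
         8.13255141e-01],
       [ 5.10813866e-04, -2.91676981e-01,  9.56516742e-01,
        -1.21605165e+02],
       [ 0.00000000e+00,  0.00000000e+00,  0.00000000e+00,
         1.00000000e+00]])}
```

View pics/top0.png

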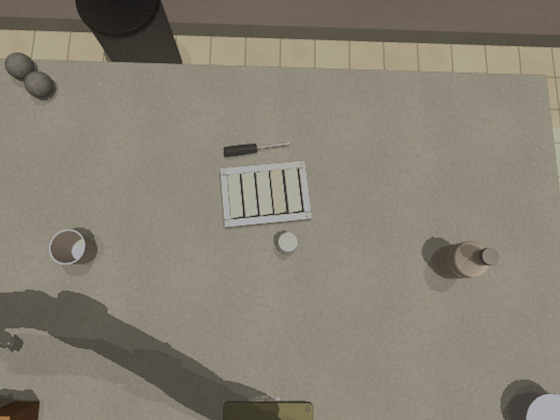

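View pics/scene0.png

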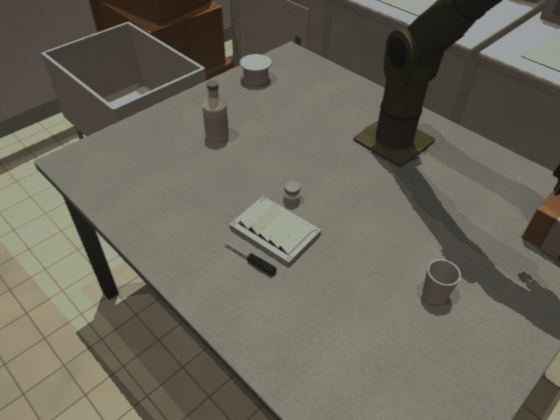

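The top view shows the vent at about (265,194), with the screwdriver above it at (255,149), the jar below at (288,242), the cup at left (68,247) and the bottle at right (470,259). Vent +y points up in the image, so vent +x and flap 5 are on the right. I'll measure the vent next.

```bash
cat > h.py <<'E'
import numpy as np,cv2
from plant import manip
def ray(n,px,z):
    m=manip.camera_model(n);K=m["camera_matrix"];T=m["cam_to_world"]
    px=np.atleast_2d(px).astype(float)
    d=np.c_[px,np.ones(len(px))]@np.linalg.inv(K).T@T[:3,:3].T
    o=T[:3,3];return o+d*((z-o[2])/d[:,2])[:,None]
def proj(n,P):
    m=manip.camera_model(n);T=np.linalg.inv(m["cam_to_world"])
    q=(np.atleast_2d(P)@T[:3,:3].T+T[:3,3])@m["camera_matrix"].T
    return q[:,:2]/q[:,2:]
E
python3 - <<'E'
from h import *
out=[]
for n,c in(("top",(265,194)),("scene",(275,229))):
    im=cv2.imread(f"pics/{n}0.png")
    g=im.min(axis=2);x,y=c
    roi=np.zeros_like(g);roi[y-38:y+38,x-52:x+52]=1
    print(n,np.percentile(g[y-38:y+38,x-52:x+52],[10,50,90]))
    m=((g>135)&(roi>0)).astype(np.uint8)
    m=cv2.morphologyEx(m,cv2.MORPH_CLOSE,np.ones((7,7)))
    k,l,s,_=cv2.connectedComponentsWithStats(m);i=1+np.argmax(s[1:,4])
    cs,_=cv2.findContours((l==i).astype(np.uint8),0,1);h=cv2.convexHull(cs[0])
    b=cv2.approxPolyN(h,4,ensure_convex=True)[0] if hasattr(cv2,'approxPolyN') else cv2.boxPoints(cv2.minAreaRect(h))
    P=ray(n,b,22);print(b.tolist(),P.round(1).tolist(),P.mean(0),[np.linalg.norm(P[i]-P[i-1]).round(1) for i in range(4)])
    cr=cv2.resize(im[y-50:y+50,x-60:x+60],None,fx=5,fy=5,interpolation=2)
    cv2.polylines(cr,[((b-[x-60,y-50])*5).astype(int)],True,(0,0,255),1)
    out.append(cr)
cv2.imwrite("pics/c1.png",cv2.resize(np.vstack(out),None,fx=.6,fy=.6))
E
```

```text
top [112. 145. 170.]
[[311, 218], [225, 226], [220, 168], [305, 160]] [[532.3, -96.1, 22.0], [507.9, 115.1, 22.0], [654.8, 133.5, 22.0], [681.3, -80.7, 22.0]] [594.0609958   17.97146397  22.        ] [np.float64(149.9), np.float64(212.6), np.float64(148.1), np.float64(215.8)]
scene [ 66. 111. 150.]
[[320, 229], [288, 261], [229, 223], [263, 195]] [[505.6, 117.0, 22.0], [651.6, 134.4, 22.0], [675.7, -77.8, 22.0], [527.9, -93.8, 22.0]] [590.2343049   19.95001979  22.        ] [np.float64(211.9), np.float64(147.0), np.float64(213.5), np.float64(148.7)]
```

View pics/c1.png

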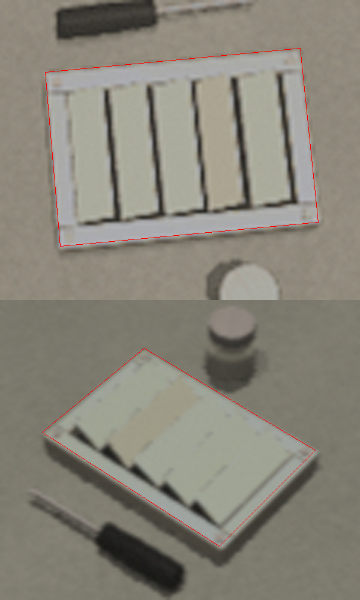

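The right end of the row has the dark gap and the left flap meets the rim, so flap 1 is at left in the top view, at +y in the world. Both views agree on the 22 mm plane to about 4 mm: centre ≈ (592,19) and vent +x ≈ (0.118,-0.993). I'll close the fingers, turn tool y along the row, then travel high.

Units first: shifts go in shares of 600 mm and turns go in shares of 120 degrees. So -5.93 degrees / 120 = -0.0494.

```bash
python3 drive.py '[[[0, 0, 0, 0, 0, -0.0494], [0, 0, 0, 0, 0, -0.0494], [0, 0, 0, 0, 0, -0.0494], [0, 0, 0, 0, 0, -0.0494]]]' 0 20; python3 drive.py '[[[-0.035, -0.0567, 0, 0, 0, 0], [-0.035, -0.0567, 0, 0, 0, 0], [-0.035, -0.0567, 0, 0, 0, 0], [-0.035, -0.0567, 0, 0, 0, 0], [-0.035, -0.0567, 0, 0, 0, 0], [-0.035, -0.0567, 0, 0, 0, 0], [-0.035, -0.0567, 0, 0, 0, 0], [-0.035, -0.0567, 0, 0, 0, 0]]]';python3 drive.py '[[[-0.035, -0.0567, 0, 0, 0, 0], [-0.035, -0.0567, 0, 0, 0, 0], [-0.035, -0.0567, 0, 0, 0, 0], [-0.035, -0.0567, 0, 0, 0, 0], [-0.035, -0.0567, 0, 0, 0, 0], [-0.035, -0.0567, 0, 0, 0, 0], [-0.035, -0.0567, 0, 0, 0, 0], [0, 0, 0, 0, 0, 0]]]'
```

```text
time_s: 0.43
eef_pos: [181.5, 597.7, 252.8]
ee_rot: [[-0.992, -0.124, -0.0], [-0.124, 0.992, -0.001], [0.0, -0.001, -1.0]]
contact_force: [0.5, -0.5, 1.0]
width: 38.5
grip_force: 0.0
time_s: 1.1
eef_pos: [381.5, 346.1, 253.1]
ee_rot: [[-0.993, -0.119, -0.0], [-0.119, 0.993, -0.0], [0.0, -0.0, -1.0]]
contact_force: [0.7, 0.1, 0.2]
width: -0.1
grip_force: 0.0
time_s: 1.77
eef_pos: [560.2, 118.6, 252.4]
ee_rot: [[-0.994, -0.105, 0.003], [-0.105, 0.994, -0.007], [-0.002, -0.007, -1.0]]
contact_force: [0.4, -1.1, 0.3]
width: 0.1
grip_force: 0.0
```

```bash
python3 - <<'E'
from h import *
s=manip.observe();im=manip.read_camera("wrist")[:,:,::-1].copy()
np.savez("w1.npz",p=s["eef_pos"],R=s["ee_rot"]);cv2.imwrite("pics/w1.png",im);print(s["eef_pos"],np.degrees(np.arctan2(s["ee_rot"][1][1],s["ee_rot"][0][1])))
E
```

```text
[560.19835717 118.6245231  252.37593065] 96.00992060887344
```

View pics/w1.png

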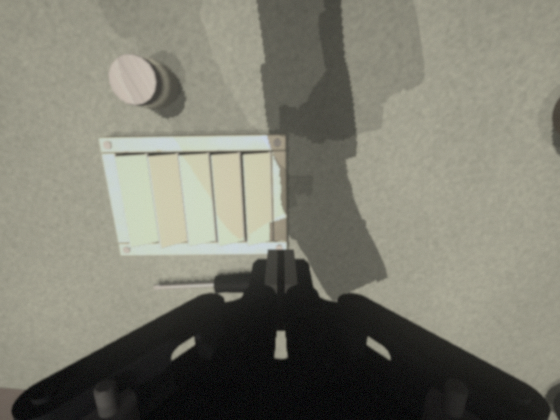

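The wrist view shows the vent at corners (100,137), (286,135), (288,254), (121,255), with flap 1 at right and the closed fingertips at about (280,250).

```bash
python3 - <<'E'
from h import *
d=np.load("w1.npz");m=manip.camera_model("wrist");K=np.linalg.inv(m["camera_matrix"]);T=m["T_tool_cam"]
o=T[:3,3]
px=np.array([[100,137],[286,135],[288,254],[121,255],[280,250]],float)
D=np.c_[px,np.ones(5)]@K.T@T[:3,:3].T
f=D[4];print("tip",[ (o+f*((x-o[0])/f[0])).round(1) for x in(9,11)])
W=D[:4]@d["R"].T;ow=d["R"]@o+d["p"]
P=ow+W*((22-ow[2])/W[:,2])[:,None];print(P.round(1),P.mean(0))
print((P[0]+P[3]-P[1]-P[2])/2)
E
```

```text
tip [array([ 9. ,  0.1, 17.3]), array([11. ,  0.1, 13. ])]
[[531.3 -94.3  22. ]
 [506.5 118.   22. ]
 [654.3 137.   22. ]
 [679.2 -77.7  22. ]] [592.83676284  20.74862349  22.        ]
[  24.83624663 -213.47939175    0.        ]
```

Converted, 32 mm / 600 = 0.0533, -12 mm / 600 = -0.02, -0.5 degrees / 120 = -0.0042.

```bash
python3 drive.py '[[[-0.0175, -0.02, 0, 0, 0, -0.0042], [-0.0175, -0.02, 0, 0, 0, 0], [0, 0, 0.0533, 0, 0, 0], [0, 0, 0.0533, 0, 0, 0], [0, 0, 0.0533, 0, 0, 0], [0, 0, 0.0533, 0, 0, 0], [0, 0, 0.0533, 0, 0, 0], [0, 0, 0, 0, 0, 0]]]'
```

```text
time_s: 2.48
eef_pos: [574.0, 107.9, 87.7]
ee_rot: [[-0.991, -0.13, -0.011], [-0.13, 0.992, -0.002], [0.012, -0.001, -1.0]]
contact_force: [-0.7, -0.0, -0.1]
width: 0.1
grip_force: 0.0
```

```bash
python3 drive.py '[[[0, 0, 0, 0, 0, 0], [0, 0, 0, 0, 0, 0]]]'
```

```text
time_s: 2.65
eef_pos: [579.4, 109.0, 94.7]
ee_rot: [[-0.992, -0.128, 0.002], [-0.128, 0.992, 0.001], [-0.002, 0.001, -1.0]]
contact_force: [0.1, 0.5, 0.2]
width: -0.0
grip_force: 0.0
```

Converted, 10 mm / 600 = 0.0167, -6.2 mm / 600 = -0.0103, 0.3 degrees / 120 = 0.0025.

```bash
python3 drive.py '[[[-0.0025, -0.0103, 0, 0, 0, 0.0025], [-0.0017, -0.0103, 0, 0, 0, 0.0025], [0, 0, 0.0167, 0, 0, 0], [0, 0, 0.0167, 0, 0, 0], [0, 0, 0.0167, 0, 0, 0], [0, 0, 0, 0, 0, 0], [0, 0, 0, 0, 0, 0]]]'
```

```text
time_s: 3.23
eef_pos: [581.9, 96.1, 62.1]
ee_rot: [[-0.993, -0.118, -0.002], [-0.118, 0.993, -0.0], [0.002, 0.0, -1.0]]
contact_force: [0.8, -0.4, 0.2]
width: 0.1
grip_force: 0.0
```

Converted, 3 mm / 600 = 0.005, 1 mm / 600 = 0.0017.

```bash
python3 drive.py '[[[0, 0, 0.005, 0, 0, 0], [0, 0, 0.005, 0, 0, 0], [0, 0, 0.005, 0, 0, 0], [0, 0, 0.005, 0, 0, 0], [0, 0, 0.0017, 0, 0, 0], [0, 0, 0, 0, 0, 0], [0, 0, 0, 0, 0, 0], [0, 0, 0, 0, 0, 0]]]'; python3 drive.py '[[[0, 0, 0.0017, 0, 0, 0], [0, 0, 0, 0, 0, 0], [0, 0, 0, 0, 0, 0]]]'
```

```text
time_s: 3.9
eef_pos: [582.8, 96.0, 50.3]
ee_rot: [[-0.993, -0.117, 0.0], [-0.117, 0.993, 0.0], [-0.0, 0.0, -1.0]]
contact_force: [-0.5, 0.2, 0.1]
width: -0.2
grip_force: 0.0
time_s: 4.15
eef_pos: [582.9, 96.0, 49.3]
ee_rot: [[-0.993, -0.117, 0.0], [-0.117, 0.993, 0.0], [-0.0, 0.0, -1.0]]
contact_force: [0.7, 0.2, 0.1]
width: 0.0
grip_force: 0.1
```

Converted, 1 mm / 600 = 0.0017.

```bash
for i in 1; do python3 drive.py '[[[0, 0, 0.0017, 0, 0, 0], [0, 0, 0, 0, 0, 0], [0, 0, 0.0017, 0, 0, 0], [0, 0, 0, 0, 0, 0], [0, 0, 0, 0, 0, 0]]]' | egrep 'eef|contact'; python3 drive.py '[[[0, 0, 0.0017, 0, 0, 0], [0, 0, 0, 0, 0, 0], [0, 0, 0, 0, 0, 0]]]' | egrep 'eef|contact'; python3 drive.py '[[[0, 0, 0.0017, 0, 0, 0], [0, 0, 0, 0, 0, 0], [0, 0, 0, 0, 0, 0]]]' | egrep 'eef|contact'; done
```

```text
eef_pos: [582.7, 95.9, 47.2]
contact_force: [-0.0, 0.2, -0.3]
eef_pos: [582.7, 96.0, 46.2]
contact_force: [0.2, -0.1, -0.1]
eef_pos: [582.8, 96.0, 45.2]
contact_force: [0.3, -0.8, 0.1]
```

```bash
python3 - <<'E'
from h import *
im=manip.read_camera("scene")[:,:,::-1]
a=cv2.resize(im[150:290,190:360],None,fx=4,fy=4,interpolation=2);cv2.imwrite("pics/s2.png",a[:560])
E
```

```text
(no output)
```

View pics/s2.png

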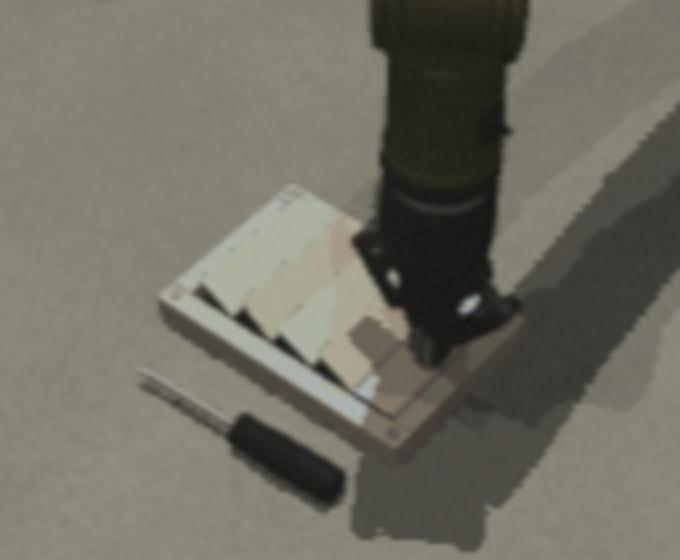

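The scene view shows the fingertips on flap 1 at about (425,355) in the crop. Flap 1 is nearly flat and flaps 2–5 are still raised. I'll continue down gently to find the stop.

Converted, 0.7 mm / 600 = 0.0012.

```bash
python3 drive.py '[[[0, 0, 0.0012, 0, 0, 0], [0, 0, 0, 0, 0, 0], [0, 0, 0, 0, 0, 0]]]' | egrep 'eef|contact'; python3 drive.py '[[[0, 0, 0.0008, 0, 0, 0], [0, 0, 0, 0, 0, 0], [0, 0, 0, 0, 0, 0]]]' | egrep 'eef|contact'
```

```text
eef_pos: [582.8, 96.0, 44.6]
contact_force: [0.4, -0.3, 1.4]
eef_pos: [582.8, 96.0, 44.6]
contact_force: [-1.8, -0.7, 6.4]
```

Contact is at TCP z 44.6, so flap 1 is shut. I'll rise 1.8 mm and sweep along -tool y.

Converted, -3 mm / 600 = -0.005, -1.8 mm / 600 = -0.003.

```bash
python3 drive.py '[[[0, 0, -0.003, 0, 0, 0], [0, 0, 0, 0, 0, 0], [0, -0.005, 0, 0, 0, 0], [0, -0.005, 0, 0, 0, 0], [0, -0.005, 0, 0, 0, 0], [0, -0.005, 0, 0, 0, 0], [0, -0.005, 0, 0, 0, 0], [0, -0.005, 0, 0, 0, 0]]]'| egrep 'eef|contact'; python3 drive.py '[[[0, -0.005, 0, 0, 0, 0], [0, -0.005, 0, 0, 0, 0], [0, -0.005, 0, 0, 0, 0], [0, -0.005, 0, 0, 0, 0], [0, -0.005, 0, 0, 0, 0], [0, -0.005, 0, 0, 0, 0], [0, 0, 0, 0, 0, 0], [0, 0, 0, 0, 0, 0]]]'| egrep 'time|eef|contact'
```

```text
eef_pos: [584.9, 77.6, 45.8]
contact_force: [-0.0, -0.2, -0.0]
time_s: 6.95
eef_pos: [587.0, 59.3, 45.8]
contact_force: [-0.1, -0.4, 0.2]
```

Converted, -3 mm / 600 = -0.005.

```bash
for i in 1; do python3 drive.py '[[[0, -0.005, 0, 0, 0, 0], [0, -0.005, 0, 0, 0, 0], [0, -0.005, 0, 0, 0, 0], [0, -0.005, 0, 0, 0, 0], [0, -0.005, 0, 0, 0, 0], [0, -0.005, 0, 0, 0, 0], [0, -0.005, 0, 0, 0, 0], [0, -0.005, 0, 0, 0, 0]]]'| egrep 'time|eef|contact';python3 drive.py '[[[0, -0.005, 0, 0, 0, 0], [0, -0.005, 0, 0, 0, 0], [0, -0.005, 0, 0, 0, 0], [0, -0.005, 0, 0, 0, 0], [0, -0.005, 0, 0, 0, 0], [0, -0.005, 0, 0, 0, 0], [0, -0.005, 0, 0, 0, 0], [0, -0.005, 0, 0, 0, 0]]]'| egrep 'time|eef|contact'; done
```

```text
time_s: 7.62
eef_pos: [590.0, 37.2, 46.0]
contact_force: [0.3, 2.4, 1.1]
time_s: 8.28
eef_pos: [592.6, 12.0, 45.8]
contact_force: [-0.4, -0.1, 0.2]
```

```bash
python3 - <<'E'
from h import *
im=manip.read_camera("scene")[:,:,::-1]
a=cv2.resize(im[150:290,190:360],None,fx=4,fy=4,interpolation=2);cv2.imwrite("pics/s3.png",a)
E
```

```text
(no output)
```

View pics/s3.png

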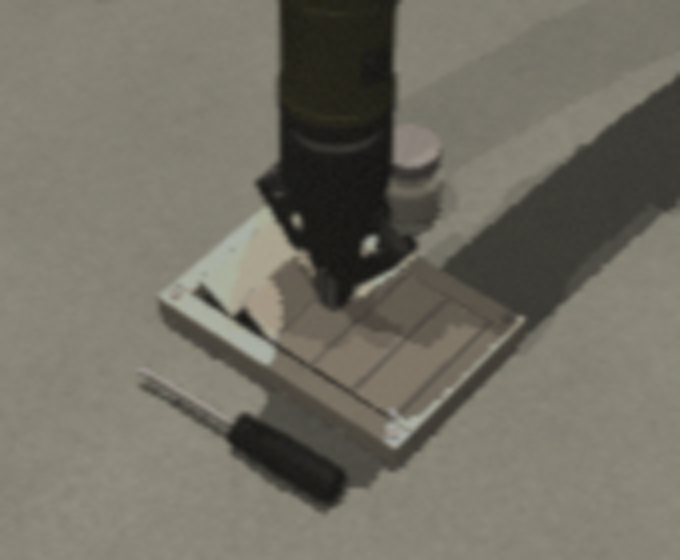

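Flaps 1 and 2 are flat, the fingers are on flap 3 at (335,300), and flaps 4 and 5 are still raised. I'll continue.

Converted, -3 mm / 600 = -0.005.

```bash
python3 drive.py '[[[0, -0.005, 0, 0, 0, 0], [0, -0.005, 0, 0, 0, 0], [0, -0.005, 0, 0, 0, 0], [0, -0.005, 0, 0, 0, 0], [0, -0.005, 0, 0, 0, 0], [0, -0.005, 0, 0, 0, 0], [0, -0.005, 0, 0, 0, 0], [0, -0.005, 0, 0, 0, 0]]]'| egrep 'eef|contact';python3 drive.py '[[[0, -0.005, 0, 0, 0, 0], [0, -0.005, 0, 0, 0, 0], [0, -0.005, 0, 0, 0, 0], [0, -0.005, 0, 0, 0, 0], [0, -0.005, 0, 0, 0, 0], [0, -0.005, 0, 0, 0, 0], [0, -0.005, 0, 0, 0, 0], [0, -0.005, 0, 0, 0, 0]]]'| egrep 'eef|contact'; python3 drive.py '[[[0, -0.005, 0, 0, 0, 0], [0, -0.005, 0, 0, 0, 0], [0, -0.005, 0, 0, 0, 0], [0, -0.005, 0, 0, 0, 0], [0, -0.005, 0, 0, 0, 0], [0, -0.005, 0, 0, 0, 0], [0, -0.005, 0, 0, 0, 0], [0, -0.005, 0, 0, 0, 0]]]'| egrep 'eef|contact'; python3 drive.py '[[[0, -0.005, 0, 0, 0, 0], [0, -0.005, 0, 0, 0, 0], [0, -0.005, 0, 0, 0, 0], [0, -0.005, 0, 0, 0, 0], [0, 0, 0, 0, 0, 0], [0, 0, 0, 0, 0, 0]]]'| egrep 'eef|contact'
```

```text
eef_pos: [595.5, -12.4, 45.8]
contact_force: [0.5, 0.1, -0.3]
eef_pos: [598.4, -34.1, 46.0]
contact_force: [0.1, 2.7, 2.0]
eef_pos: [601.1, -59.5, 45.8]
contact_force: [-0.2, -0.4, 1.0]
eef_pos: [602.5, -71.3, 45.8]
contact_force: [-0.0, 0.4, 0.6]
```

Converted, -30 mm / 600 = -0.05, -15 mm / 600 = -0.025.

```bash
python3 drive.py '[[[0, 0, -0.0083, 0, 0, 0], [0, 0, -0.025, 0, 0, 0], [0, 0, -0.05, 0, 0, 0], [0, 0, -0.05, 0, 0, 0], [0, 0, -0.05, 0, 0, 0], [0, 0, -0.05, 0, 0, 0], [0, 0, 0, 0, 0, 0], [0, 0, 0, 0, 0, 0]]]'; python3 - <<'E'
from h import *
o=[]
im=manip.read_camera("scene")[:,:,::-1];o.append(cv2.resize(im[170:290,200:340],(700,600),interpolation=2))
im=manip.read_camera("wrist")[:,:,::-1];o.append(cv2.resize(im,(800,600)))
cv2.imwrite("pics/f.png",cv2.resize(np.hstack(o),(800,320)))
E
```

```text
time_s: 11.5
eef_pos: [603.7, -70.6, 188.1]
ee_rot: [[-0.993, -0.117, 0.004], [-0.117, 0.993, 0.0], [-0.004, -0.0, -1.0]]
contact_force: [-0.1, 0.1, -0.6]
width: -0.1
grip_force: 0.0
```

View pics/f.png

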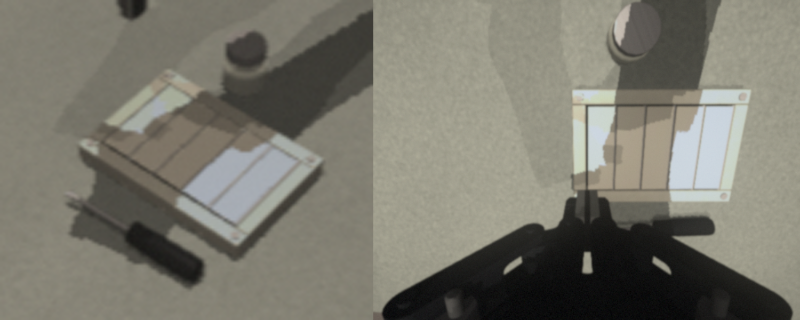

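Both views show all five flaps flat, with even seams between them, and the vent still in place. The tool is clear of everything.

```bash
python3 -c "
from plant import manip
print(manip.hand_in())"
```

```text
the job is handed in; nothing more can be done
None
```

All five flaps were folded flat in order with one light sweep, the vent and the things around it look undisturbed in the final pictures, and the job is handed in (no verdict was returned).

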